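Refit the brake knob of the decorating wheel

TASK

The red-barred knob has come off the decorating wheel's brake. Pick it up, press it lightly onto the brass brake shaft while slowly turning it until it drops fully home, never forcing it (stay well below 45 N); then turn it clockwise with the shaft to its stop, the bar in line with the orange marks, and let go. Leave the pots, bottles, bowl and brushes where they are.

Things in the scene. Friction and masses are not known exactly. Their poses are not given: they have to be found in the camera images.
- knob_grip (a point): The loose brake knob: black square skirt 42 x 42, 20 high; on it a black round flange 60 across, 6 high; on that a red upright bar to grip, 50 long, 14 wide, 30 high, white line on top. 56 mm tall, about 120 g. Stands upright on a 6 mm cork mat among pots. Point: on its axis at the middle of the bar, 41 mm above its underside, 15 below its top. x along the bar, y across, z up.
- knob_foot (a point): Centre of the knob's underside, axes as knob_grip; coincides with seat when home. In the underside is a slot 29.5 x 9.5 mm, 20 mm deep, long side along the bar. The knob is the same after a half turn.
- knob: The same knob as a whole; origin and axes as knob_foot.
- seat (a point): Centre of the top of a dark sprung washer, 50 mm across, 4 high, on the near part of the white control box (top 60 mm above the table). The home knob's skirt rests on it; it gives 3 mm, 4 N/mm. The axes are the box's and do NOT turn with the shaft: x from the box's near edge to the round wheel head, z up. Two orange marks on the box lie along this x, before and behind it.
- shaft_top (a point): Centre of the top of the brass tongue-shaped shaft, 16 mm above seat, axes as seat (not turning). The tongue is 28 x 8 mm, its top 2 mm stepped in to 27 x 7; an unmatched knob sits 16 mm too high. It turns about z; at its stop its long side lies along x. It starts 0.35 to 1.25 rad anticlockwise (from above) of the stop, angle not reported; about 2 rad anticlockwise is a second solid stop.
- shaft_foot (a point): Foot of the shaft, same as seat. How it behaves: the shaft is stiff (0.12 N m friction), so a knob pressed on with about 5 N slides round without turning it. When the slot is within about 0.05 rad of the tongue, and centred on it within 0.7 mm, the knob drops 16 mm (2 mm already within about 0.1 rad). Home, the knob drives the shaft with about 0.05 rad play each way. At the stop it is blocked solidly: 0.1 rad more means over 40 N on the tongue.
- wheel: The fixed decorating wheel: white control box 160 x 150 mm, 60 high, its near edge 60 mm before the shaft; behind it a grey drum and a round aluminium wheel head 200 mm across, centre 205 mm along x from the shaft, top 98 mm above the table. Origin on the table 64 mm below seat, axes as seat.
- pot_red: Bystander: closed red paint pot, 48 mm across, 36 mm high, on the cork mat; origin at the centre of its underside. Leave it alone.
- pot_green: Bystander: closed green paint pot, 48 mm across, 36 mm high, on the cork mat; origin at the centre of its underside. Leave it alone.
- pot_blue: Bystander: closed blue paint pot, 48 mm across, 36 mm high, on the cork mat; origin at the centre of its underside. Leave it alone.
- squeeze: Bystander: yellow upright squeeze bottle, 34 mm across, 100 mm high; origin at the centre of its underside. Leave it alone.
- ink: Bystander: clear glass jar with a black lid, 56 mm across, 55 mm high; origin at the centre of its underside. Leave it alone.
- bowl: Bystander: white ceramic bowl, 110 mm across, 50 mm high; origin at the centre of its underside. Leave it alone.
- brushes: Bystander: blue ceramic jar with wooden brushes standing in it, 68 mm across; the jar is 85 mm high, the brush tips reach about 160 mm; origin at the centre of its underside. Leave it alone.
Things that resemble listed ones, but are neither listed nor needed, are in the scene too. What is shaped like the knob but blue or turquoise is not meant.

How it is judged:
On the way, in this order (a step that is already met when the one before it is completed fails the run):
1. the knob has dropped fully home on the shaft, skirt on the washer, before being at the stop (z of knob_foot in the frame of seat between -0.004 and 0.003 m and horizontal distance between knob_foot and seat below 0.003 m and angle between knob_grip's own z axis and vertical below 0.08 rad and not (angle between the x axis of knob_grip and the x axis of seat, either way round below 0.25 rad)), for 0.1 s.
2. the knob, still home, has been turned to the stop (z of knob_foot in the frame of seat between -0.004 and 0.003 m and horizontal distance between knob_foot and seat below 0.003 m and angle between knob_grip's own z axis and vertical below 0.08 rad and angle between the x axis of knob_grip and the x axis of seat, either way round below 0.14 rad), for 0.2 s.
At the end, for the whole second after the job is handed in: The knob is fully home (underside no more than 3 mm above or 4 mm below the washer's free height, 3 mm sideways, upright within 0.08 rad), its bar is within 0.14 rad of the line of the orange marks, and it is released and at rest (all of step 2 and linear speed of knob below 0.02 m/s); the robot touches nothing.
It fails at once if the knob is forced: more than 45 N between the knob and the wheel's box or shaft (contact force between knob and wheel above 45 N).
It fails at once if a bystander is moved by more than 20 mm (distance of any of pot_red, pot_green, pot_blue, squeeze, ink, bowl, brushes from where it was at the start of the episode above 0.02 m).
It also fails if it takes over 72 s, if anything falls off the work surface, if the arm or the gripper's body presses on something with over 40 N, if the wrist force passes 120 N, or if a joint passes its speed limit or range.

ROBOT

A 7-joint arm with a two-finger parallel gripper is mounted at the origin on the work surface. World frame = base frame: x ahead of the robot, y to its left, z up, the work surface at z = 0. Lengths are in m, angles in rad, forces in N, time in s.
With the tool pointing down it reaches from about 0.425 to 0.875 m from the base axis. Payload 9.9 kg.
Tool frame: the origin (TCP) lies between the finger pads; the fingertips stand 14 mm ahead of it and the grasp point (between the pads) lies 5 mm behind it; z points along the fingers, x is the direction in which the jaws open and shut, and the axes are right-handed (so a half turn about z gives the same grasp; the last joint's range is limited). The gripper opens to 85 mm and grips with 20 to 120 N. Pads are 22 mm wide; open, the fingers measure 114 mm over their backs; the gripper's body (76 mm by 85 mm) begins 54 mm behind the grasp point. The pads swing forward as they close: fully open they stand 13 mm farther back than shut.
Start: joints at [-1.386, 0.576, 0.025, 1.437, -0.015, 1.129, -0.057], TCP at [0.179, 0.651, 0.245] pointing down, gripper open.
Joint ranges: [-2.76, 2.76], [-0.34, 2.15], [-1.52, 1.57], [0.19, 2.46], [-1.09, 4.23], [0.17, 1.99], [-2.82, 2.82]. Speed limits (rad/s): [2.22, 2.22, 3.01, 3.01, 3.14, 3.14, 3.14].

INTERFACE

Orientations are given as a unit quaternion [x, y, z, w].
In Python, from cell import observe, imaging, job_done gives the robot as it stands.
- The arm moves only by the shell command python3 -m crank 'ROWS' [FORCE]. ROWS is JSON, a list of rows, each an object with "slide": the shift along the tool's x, y, z in mm, a list of three; "twist": the turn, a rotation vector about the tool's x, y, z in rad, a list of three; "gripper": the opening, from 0 (shut) to 1 (fully open). A call has 1 to 12 rows; each row shifts and turns the commanded pose from where the row before left it, along the tool's axes as they then stand; what a row does not reach is not made up. A row lasts 1/8 s, in which the tool goes at most 62.5 mm and 10.7 degrees, less where a joint would pass 70% of its speed; a pose out of reach is approached as far as the arm can. A call with a gripper value outside its range is refused whole. The fingers move at their own pace and stop on an object; FORCE is the grip in N (left out, the last holds). Time passes only in rows, so rows that do not move let the fingers close. It gives the time, the measured TCP pose, the force and the opening at its end, in the units of the state.
- observe(): the state, without advancing time (a new reading comes with each control period).
- imaging.read_camera(name): name is "scene" or "side" or "wrist"; returns the picture (420x560x3 uint8, red, green, blue); there is no depth.
- imaging.calibration(name): a dict with "K" (3x3 intrinsics, pixels), "T" (4x4, takes a point from camera to world coordinates). Camera axes: x right, y up, looking along -z (the intrinsics and any distortion apply to the point x, -y, -z); pixel columns grow to the right and rows downward; lengths in m; the calibration is good to about 2 mm. A picture is of the moment at which its call begins: read the wrist's pose just before it. calibration takes no time and is no camera call; for the wrist camera it gives the pose at the moment of the call.
- job_done(): hands the job in, once; it reports no verdict.
The state is a dict: "clock": time; "joints": joint angles; "joint_velocities": joint speeds; "tau": joint torques, N m; "ee_pos": TCP position; "ee_rot": TCP orientation; "ft_force": force on the tool from outside, world axes, zero at the start; "moment": the same for the moment, N m; "opening": opening from 0.0 (shut) to 1.0 (fully open).
Only numpy, scipy, OpenCV 4.12 (cv2) and the standard library are available. Lean on these libraries where they do the work, as an engineer would, in place of code of your own. Each camera call takes 0.05 s, during which the arm holds its last target.

## Working session

There is one attempt and no reset: what is moved stays moved. The work goes in short steps, Python scripts to look and compute and a shell command to move; the robot and the scene stay as the last step left them, time stands still between calls to the robot, and variables do not carry over. Pictures are saved under pics/ and viewed, and the job is handed in when it is done.

```bash
ls; mkdir -p pics; python3 - <<'E'
from cell import observe, imaging
import cv2
print(observe())
for n in ["scene","side","wrist"]:
    c=imaging.calibration(n); print(n,c)
    im=imaging.read_camera(n); cv2.imwrite(f"pics/{n}0.png",im[:,:,::-1])
print(observe()["clock"])
E
```

```text
pics
{'clock': 0.0, 'joints': array([-1.3858063 ,  0.5765028 ,  0.02484937,  1.43791818, -0.01501914,
        1.12898244, -0.05653727]), 'joint_velocities': array([-0.00067575, -0.00072581, -0.00077071,  0.00353136, -0.00138156,
       -0.00044262, -0.00072148]), 'tau': array([ 5.64446909e-04, -7.65760946e+01,  2.25051776e+00, -2.85961425e+01,
        1.52461475e-02,  1.25721772e-02, -5.45806779e-05]), 'ee_pos': array([0.179133  , 0.65035154, 0.24445886]), 'ee_rot': array([ 7.95480873e-01,  6.05978151e-01, -6.25077036e-04,  5.20043584e-04]), 'ft_force': array([ 0.09546031,  0.53413754, -0.59680898]), 'moment': array([-0.02881442,  0.07264294, -0.02422087]), 'opening': 1.002722687495252}
scene {'K': array([[515.93678874,   0.        , 275.23169964],
       [  0.        , 515.93678874, 211.94932467],
       [  0.        ,   0.        ,   1.        ]]), 'T': array([[-0.76210995, -0.55205422,  0.33826699,  1.13072309],
       [ 0.64742817, -0.65385252,  0.39155286,  0.68581497],
       [ 0.00501832,  0.51740991,  0.85572297,  1.57289982],
       [ 0.        ,  0.        ,  0.        ,  1
[... 153 characters left out ...]
        ,   1.        ]]), 'T': array([[ 0.94758339,  0.22903458, -0.22277538,  0.272206  ],
       [-0.31894959,  0.7192963 , -0.61715799, -0.69854388],
       [ 0.01889099,  0.65586278,  0.75464372,  0.93216634],
       [ 0.        ,  0.        ,  0.        ,  1.        ]])}
wrist {'K': array([[305.7177226 ,   0.        , 277.2634529 ],
       [  0.        , 305.7177226 , 213.01732913],
       [  0.        ,   0.        ,   1.        ]]), 'T': array([[ 0.26527336, -0.92147113, -0.28376223,  0.10732112],
       [ 0.96416966,  0.25272127,  0.08067732,  0.66977127],
       [-0.00262907, -0.29499647,  0.95549473,  0.37536181],
       [ 0.        ,  0.        ,  0.        ,  1.        ]])}
0.15
```

View pics/scene0.png

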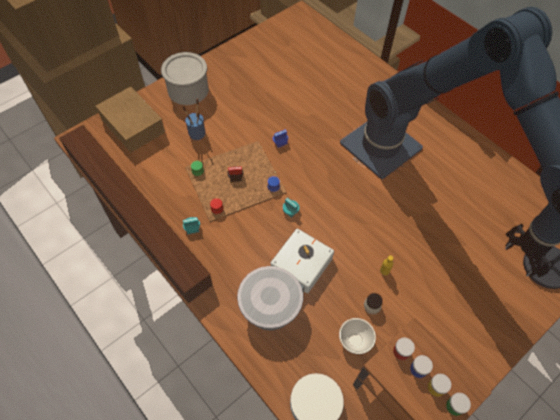

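View pics/side0.png

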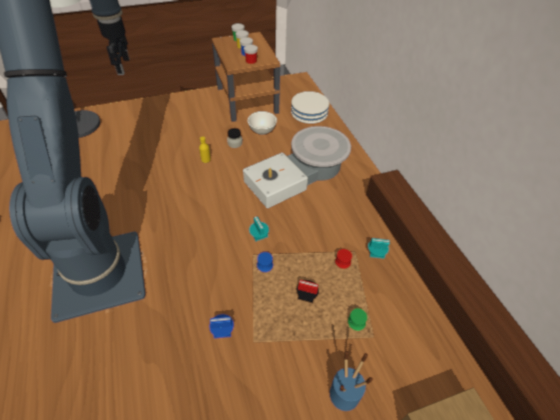

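View pics/wrist0.png

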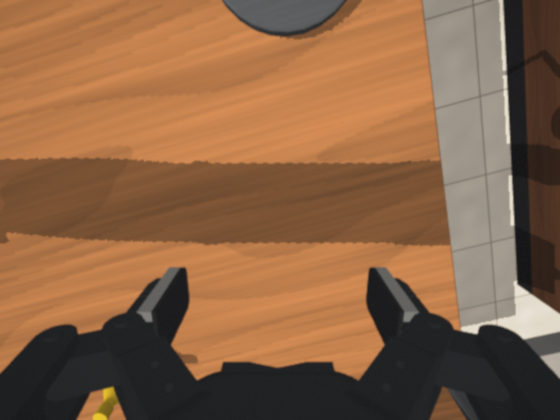

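The scene view shows four knob-shaped things: red-barred at (236,173) on the cork, blue at (280,139), turquoise at (192,226) and (290,207). The red one on the cork mat fits the description. The control box is at (303,260). I'll confirm with enlarged crops.

```bash
cat > h.py <<'E'
import numpy as np, cv2
from cell import observe, imaging
def proj(c,P):
    T=c["T"];K=c["K"];p=np.atleast_2d(P)
    q=(p-T[:3,3])@T[:3,:3]; q=q*[1,-1,-1]
    u=q@K.T; return u[:,:2]/u[:,2:]
def ray(c,uv):
    d=np.linalg.solve(c["K"],[uv[0],uv[1],1.])*[1,-1,-1]
    return c["T"][:3,3],c["T"][:3,:3]@d
def atz(c,uv,z):
    o,d=ray(c,uv); return o+d*(z-o[2])/d[2]
def tri(cs,uvs):
    A=np.zeros((3,3));b=np.zeros(3)
    for c,uv in zip(cs,uvs):
        o,d=ray(c,uv);d=d/np.linalg.norm(d);M=np.eye(3)-np.outer(d,d);A+=M;b+=M@o
    return np.linalg.solve(A,b)
def crop(src,dst,x,y,w,h,s):
    im=cv2.imread(src); cv2.imwrite(dst,cv2.resize(im[y:y+h,x:x+w],None,fx=s,fy=s,interpolation=cv2.INTER_CUBIC))
E
python3 - <<'E'
from h import *
a=[]
for s,(x,y),k in [("scene",(210,150),1),("side",(277,265),1),("scene",(263,222),1),("side",(235,145),1)]:
    im=cv2.imread(f"pics/{s}0.png")[y:y+60,x:x+80]; a.append(cv2.resize(im,None,fx=5,fy=5,interpolation=cv2.INTER_CUBIC))
cv2.imwrite("pics/c0.png",np.vstack([np.hstack(a[:2]),np.hstack(a[2:])]))
S=imaging.calibration("scene");D=imaging.calibration("side")
print("knob",tri([S,D],[(236,173),(307,290)]))
print("shaft",tri([S,D],[(306,250),(270,174)]))
E
```

```text
knob [ 0.52215484 -0.24095722  0.02820221]
shaft [0.55199108 0.17134903 0.06455305]
```

View pics/c0.png

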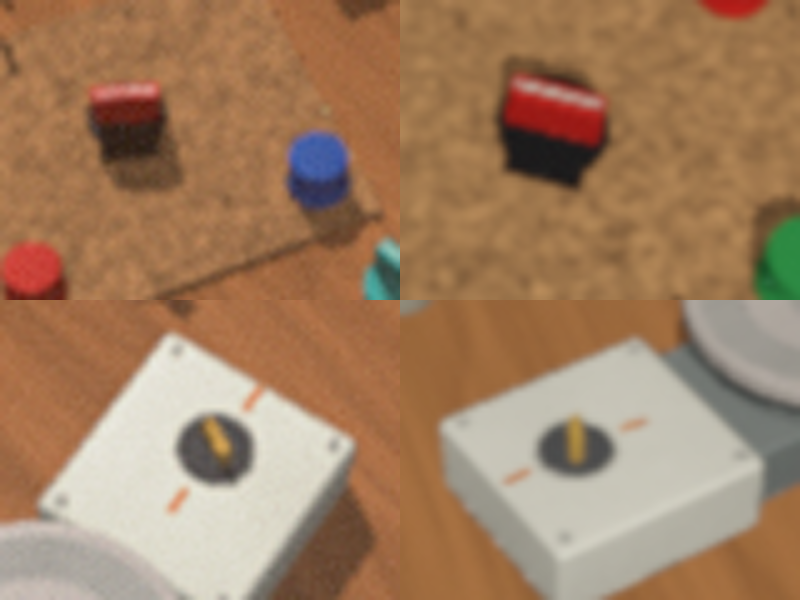

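The red bar on a black square skirt on the cork, its bar tops at scene (235,168) and side (309,283), is the knob. The brass tongue on its dark washer is at scene (306,251) and side (270,174), with orange marks on both sides.

```bash
python3 - <<'E'
from h import *
S=imaging.calibration("scene");D=imaging.calibration("side")
f=lambda x,y,ox,oy,dx=0,dy=0:((x-dx)/5+ox-.4,(y-dy)/5+oy-.4)
k1=f(125,89,210,150);k2=f(563,92,277,265,400)
t=tri([S,D],[k1,k2]);print("knobtop tri",t,atz(S,k1,.062),atz(D,k2,.062))
a,b=atz(S,f(91,95,210,150),.062),atz(S,f(158,84,210,150),.062);print(a,b,np.linalg.norm(a-b),np.arctan2(*(b-a)[[1,0]]))
a,b=atz(D,f(520,82,277,265,400),.062),atz(D,f(605,102,277,265,400),.062);print(a,b,np.linalg.norm(a-b),np.arctan2(*(b-a)[[1,0]]))
w1=f(216,448,263,222,0,300);w2=f(576,448,235,145,400,300)
print("washer",atz(S,w1,.064),atz(D,w2,.064),tri([S,D],[w1,w2]))
m1,m2=[atz(S,f(*p,263,222,0,300),.06) for p in [(178,500),(254,397)]]
print("marks",m1,m2,np.arctan2(*(m1-m2)[[1,0]]),(m1+m2)/2)
m1,m2=[atz(D,f(*p,235,145,400,300),.06) for p in [(516,476),(635,425)]]
print("marks",m1,m2,np.arctan2(*(m2-m1)[[1,0]]),(m1+m2)/2)
w=[atz(S,p,.1) for p in [(270,297)]]
print(w, atz(D,(321,147),.098))
o=observe();print(o["ee_pos"]);
from scipy.spatial.transform import Rotation as R
print(R.from_quat(o["ee_rot"]).as_matrix())
E
```

```text
knobtop tri [ 0.52491851 -0.24208861  0.06416654] [ 0.52386878 -0.24331614  0.062     ] [ 0.52572581 -0.24106004  0.062     ]
[ 0.5458775  -0.25490112  0.062     ] [ 0.50289805 -0.23146092  0.062     ] 0.048955862559451294 2.6423021223904044
[ 0.50680575 -0.22875128  0.062     ] [ 0.54403103 -0.25312773  0.062     ] 0.04449643600008557 -0.5797673132341461
washer [0.55497585 0.17409919 0.064     ] [0.55148265 0.17104092 0.064     ] [0.5530906  0.17343753 0.0610855 ]
marks [0.59750526 0.18478383 0.06      ] [0.50885448 0.16096814 0.06      ] 0.2624495449183554 [0.55317987 0.17287598 0.06      ]
marks [0.5082985  0.16191673 0.06      ] [0.59636453 0.18420936 0.06      ] 0.2479274026731449 [0.55233151 0.17306304 0.06      ]
[array([0.75581863, 0.23140511, 0.1       ])] [0.74335304 0.21061511 0.098     ]
[0.17916634 0.65046753 0.24461359]
[[ 2.65576182e-01  9.64089834e-01 -2.88909665e-04]
 [ 9.64089000e-01 -2.65576332e-01 -1.26932557e-03]
 [-1.30047145e-03  5.85680085e-05 -9.99999153e-01]]
```

```bash
python3 -m crank '[{"slide":[-28,45,0],"twist":[0,0,0],"gripper":1},{"slide":[-28,45,0],"twist":[0,0,0],"gripper":1},{"slide":[-28,45,0],"twist":[0,0,0],"gripper":1},{"slide":[-28,45,0],"twist":[0,0,0],"gripper":1},{"slide":[-28,45,0],"twist":[0,0,0],"gripper":1},{"slide":[-28,45,0],"twist":[0,0,0],"gripper":1},{"slide":[-28,45,0],"twist":[0,0,0],"gripper":1},{"slide":[-28,45,0],"twist":[0,0,0],"gripper":1},{"slide":[-28,45,0],"twist":[0,0,0],"gripper":1}]' 60; python3 - <<'E'
from h import *
o=observe();print(o["clock"],o["ee_pos"],o["joints"])
S=imaging.calibration("scene")
for n,p,z in [("blue",(274,181),.042),("red",(217,202),.042),("green",(197,166),.042),("brush",(196,119),.085)]: print(n,atz(S,p,z))
E
```

```text
clock: 1.27
ee_pos: [0.5037, 0.2989, 0.2452]
ee_rot: [0.795, 0.606, -0.0, -0.0]
ft_force: [-0.5, -0.4, -0.7]
opening: 1.0
1.275 [0.50368838 0.29886541 0.24520126] [-0.66594307  0.4427617   0.07582641  1.68400037 -0.03829279  1.01645491
  0.72487645]
blue [ 0.44469597 -0.11670982  0.042     ]
red [ 0.65516746 -0.17745804  0.042     ]
green [ 0.61713724 -0.3493039   0.042     ]
brush [ 0.50559115 -0.50089881  0.085     ]
```

```bash
python3 -m crank '[{"slide":[-40,20,0],"twist":[0,0,0],"gripper":1},{"slide":[-40,30,0],"twist":[0,0,0],"gripper":1},{"slide":[-28,0,0],"twist":[0,0,0],"gripper":1},{"slide":[0,0,0],"twist":[0,0,0],"gripper":1}]'; python3 - <<'E'
from h import *
c=imaging.calibration("wrist");im=imaging.read_camera("wrist");cv2.imwrite("pics/w1.png",im[:,:,::-1]);np.savez("w1.npz",K=c["K"],T=c["T"])
print(proj(c,[[.553,.173,.064],[.553,.173,.08]]))
E
```

```text
clock: 1.78
ee_pos: [0.5222, 0.1801, 0.2453]
ee_rot: [0.797, 0.604, -0.001, 0.0]
ft_force: [0.3, 1.2, 1.1]
opening: 0.996
[[279.65080609 221.57159897]
 [279.73057306 226.57652313]]
```

View pics/w1.png

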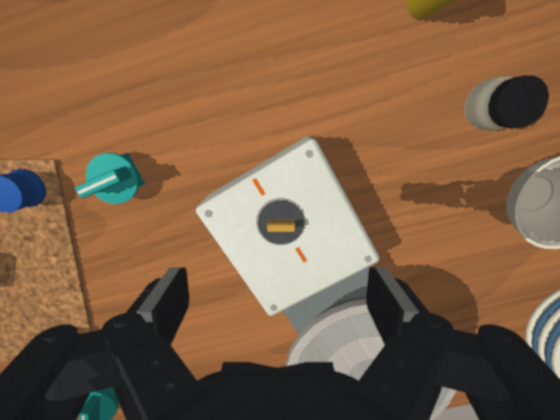

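```bash
python3 - <<'E'
from h import *
crop("pics/w1.png","pics/w1c.png",235,165,90,110,6)
E
```

```text
(no output)
```

View pics/w1c.png

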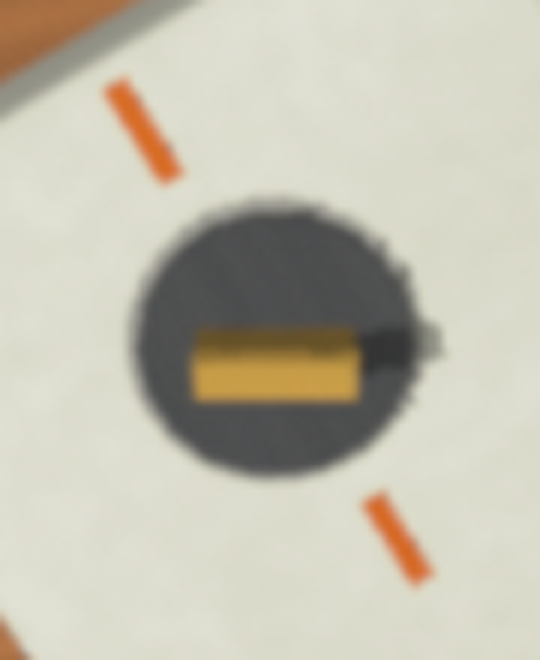

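```bash
cat >> h.py <<'E'
def blobs(im,mask,amin=8):
    n,l,s,ce=cv2.connectedComponentsWithStats(mask.astype(np.uint8))
    out=[]
    for i in range(1,n):
        if s[i,4]>=amin:
            p=np.argwhere(l==i)[:,::-1].astype(np.float32); out.append((s[i,4],ce[i],p))
    return sorted(out,key=lambda t:-t[0])
E
python3 - <<'E'
from h import *
z=np.load("w1.npz");c={"K":z["K"],"T":z["T"]}
im=cv2.imread("pics/w1.png");sub=im[165:275,235:325].astype(int);b,g,r=sub[...,0],sub[...,1],sub[...,2]
br=(r-b>70)&(r>150)&(g>120)   # bright brass top
og=(r-b>110)&(g<125)
dk=((r+g+b)<330)
# washer: dark + brass
off=np.array([235,165])
m=((dk|((r-b>40)&(g>60))))
res=[]
for a,ce,p in blobs(sub,br): print("brass",a,ce+off,cv2.minAreaRect(p+off))
for a,ce,p in blobs(sub,br)[:1]:
    w=np.array([atz(c,q+off,.08)[:2] for q in p]); 
    rc=cv2.minAreaRect((w*1000).astype(np.float32));print("brass world",w.mean(0),rc)
    box=cv2.boxPoints(rc);print(box)
    u,s,v=np.linalg.svd(w-w.mean(0));print("yaw pca",np.arctan2(v[0,1],v[0,0]))
M=[]
for a,ce,p in blobs(sub,og)[:4]: M.append(atz(c,ce+off,.06));print("orange",a,ce+off,M[-1])
d=M[0]-M[1];print("yaw marks",np.arctan(d[1]/d[0]),(M[0]+M[1])/2,np.linalg.norm(d))
for a,ce,p in blobs(sub,m)[:5]:
    h=cv2.convexHull(p+off);print("dark",a,ce+off,cv2.minAreaRect(p+off))
ell=[atz(c,((133+418)/12-.4+235,(200+477)/12-.4+165),.064)];print(ell)
E
```

```text
Traceback (most recent call last):
cv2.error: OpenCV(4.12.0) /io/opencv/modules/imgproc/src/convhull.cpp:143: error: (-215:Assertion failed) total >= 0 && (depth == CV_32F || depth == CV_32S) in function 'convexHull'
```

```bash
python3 - <<'E'
from h import *
z=np.load("w1.npz");c={"K":z["K"],"T":z["T"]}
im=cv2.imread("pics/w1.png");sub=im[165:275,235:325].astype(int);b,g,r=sub[...,0],sub[...,1],sub[...,2]
br=(r-b>70)&(r>150)&(g>120)
og=(r-b>110)&(g<125)
off=np.array([235,165])
for a,ce,p in blobs(sub,br)[:1]:
    print(a,ce+off)
    w=np.array([atz(c,q+off,.08)[:2] for q in p]); 
    rc=cv2.minAreaRect((w*1000).astype(np.float32));print("brass world",w.mean(0),rc)
    u,s,v=np.linalg.svd(w-w.mean(0));print("yaw pca",np.arctan(v[0,1]/v[0,0]))
M=[]
for a,ce,p in blobs(sub,og)[:4]:
    if 40<ce[1] or ce[0]<40: M.append(atz(c,ce+off,.06));print("orange",a,ce+off,M[-1])
d=M[0]-M[1];print("yaw marks",np.arctan(d[1]/d[0]),(M[0]+M[1])/2,np.linalg.norm(d))
print(atz(c,((133+418)/12-.4+235,(200+477)/12-.4+165),.064))
E
```

```text
189 [280.4021164  227.87301587]
brass world [0.55455421 0.17328667] ((554.1990356445312, 173.49765014648438), (27.8065185546875, 7.648168087005615), 74.43648529052734)
yaw pca 1.2913228371846368
orange 41 [258.48780488 186.65853659] [0.51087886 0.16153578 0.06      ]
orange 32 [300.75  254.375] [0.59838705 0.18516968 0.06      ]
yaw marks 0.26378310954349676 [0.55463295 0.17335273 0.06      ] 0.09064349800236186
[0.55264221 0.17406689 0.064     ]
```

Shaft is at about (0.554, 0.1735), tongue yaw 1.29, marks' yaw 0.26, so about 1.03 rad anticlockwise, consistent across cameras. On to the knob.

```bash
python3 -m crank '[{"slide":[-46,16,0],"twist":[0,0,0],"gripper":1},{"slide":[-46,16,0],"twist":[0,0,0],"gripper":1},{"slide":[-46,16,0],"twist":[0,0,0],"gripper":1},{"slide":[-46,16,0],"twist":[0,0,0],"gripper":1},{"slide":[-46,16,0],"twist":[0,0,0],"gripper":1},{"slide":[-46,16,0],"twist":[0,0,0],"gripper":1},{"slide":[-46,16,0],"twist":[0,0,0],"gripper":1},{"slide":[-46,16,0],"twist":[0,0,0],"gripper":1},{"slide":[-46,16,0],"twist":[0,0,0],"gripper":1},{"slide":[0,0,0],"twist":[0,0,0.18],"gripper":1},{"slide":[0,0,0],"twist":[0,0,0.18],"gripper":1},{"slide":[0,0,0],"twist":[0,0,0.18],"gripper":1}]';python3 -m crank '[{"slide":[0,0,0],"twist":[0,0,0.18],"gripper":1},{"slide":[0,0,0],"twist":[0,0,0.18],"gripper":1},{"slide":[0,0,0],"twist":[0,0,0.18],"gripper":1},{"slide":[0,0,0],"twist":[0,0,0.18],"gripper":1},{"slide":[0,0,0],"twist":[0,0,0.18],"gripper":1},{"slide":[0,0,0],"twist":[0,0,0.18],"gripper":1},{"slide":[0,0,0],"twist":[0,0,0.18],"gripper":1},{"slide":[0,0,0],"twist":[0,0,0.18],"gripper":1},{"slide":[0,0,0],"twist":[0,0,0.18],"gripper":1},{"slide":[0,0,0],"twist":[0,0,0.18],"gripper":1},{"slide":[0,0,0],"twist":[0,0,0.18],"gripper":1},{"slide":[0,0,0],"twist":[0,0,0.18],"gripper":1}]'
python3 -m crank '[{"slide":[0,0,0],"twist":[0,0,0.18],"gripper":1},{"slide":[0,0,0],"twist":[0,0,0.18],"gripper":1},{"slide":[0,0,0],"twist":[0,0,0.18],"gripper":1},{"slide":[0,0,0],"twist":[0,0,0.18],"gripper":1},{"slide":[0,0,0],"twist":[0,0,0],"gripper":1}]'
python3 - <<'E'
from h import *
c=imaging.calibration("wrist");im=imaging.read_camera("wrist");cv2.imwrite("pics/w2.png",im[:,:,::-1]);np.savez("w2.npz",K=c["K"],T=c["T"])
o=observe();print(o["joints"]);print(proj(c,[[.525,-.242,.062]]))
E
```

```text
clock: 3.32
ee_pos: [0.5523, -0.2531, 0.2449]
ee_rot: [0.929, 0.37, 0.0, -0.0]
ft_force: [0.7, 0.4, 0.6]
opening: 1.002
clock: 4.82
ee_pos: [0.5525, -0.2528, 0.2449]
ee_rot: [0.765, -0.645, -0.0, -0.0]
ft_force: [0.5, -0.9, -0.9]
opening: 0.997
clock: 5.45
ee_pos: [0.5523, -0.2531, 0.2445]
ee_rot: [-0.491, 0.871, 0.0, -0.001]
ft_force: [-0.1, -0.2, 0.4]
opening: 1.002
[-0.24822675  0.72585993  1.12912264  1.64697144 -0.69107654  1.22434605
 -1.07899817]
[[280.77844698 220.51736483]]
```

View pics/w2.png

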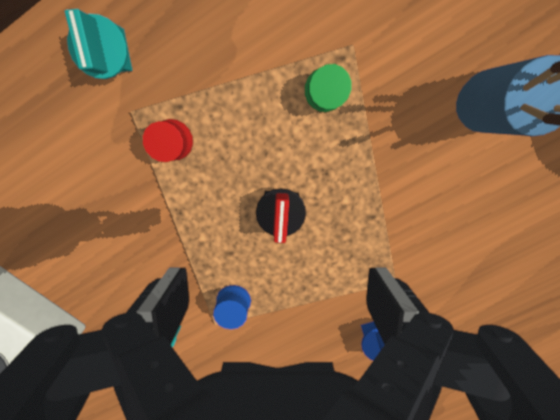

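The red bar is at (281,219) on its black round flange; nothing else is within 80 px. Now I measure the white line.

```bash
python3 - <<'E'
from h import *
from scipy.spatial.transform import Rotation as R
z=np.load("w2.npz");c={"K":z["K"],"T":z["T"]}
im=cv2.imread("pics/w2.png");x0,y0=250,185;sub=im[y0:y0+70,x0:x0+65].astype(int);b,g,r=sub[...,0],sub[...,1],sub[...,2]
off=np.array([x0,y0])
red=((r-g>60)&(r-b>60)&(g<110))|((r>170)&(b>120)) 
wh=(r>160)&(b>110)
for n,m in (("wh",wh),("red",red)):
  for a,ce,p in blobs(sub,m)[:2]:
    w=np.array([atz(c,q+off,.062)[:2] for q in p]); rc=cv2.minAreaRect((w*1000).astype(np.float32))
    u,s,v=np.linalg.svd(w-w.mean(0));print(n,a,ce+off,w.mean(0),rc,"yaw",np.arctan(v[0,1]/v[0,0]))
bl=(r<60)&(g<60)&(b<60)
cv2.imwrite("pics/w2c.png",cv2.resize(im[y0:y0+70,x0:x0+65],None,fx=8,fy=8,interpolation=cv2.INTER_CUBIC))
o=observe();print(R.from_quat(o["ee_rot"]).as_matrix()[:,:2])
E
```

```text
wh 170 [280.7        221.35294118] [ 0.52408862 -0.2413433 ] ((523.6822509765625, -241.09176635742188), (4.442520618438721, 47.05355453491211), 55.568416595458984) yaw -0.6007300913069666
red 639 [281.08920188 217.92644757] [ 0.52716996 -0.24367726] ((526.39892578125, -243.21253967285156), (15.102092742919922, 55.9136848449707), 55.30308532714844) yaw -0.5965409435009088
[[-5.15176292e-01 -8.57083799e-01]
 [-8.57084024e-01  5.15176613e-01]
 [ 6.03751310e-04  6.47905628e-04]]
```

View pics/w2c.png

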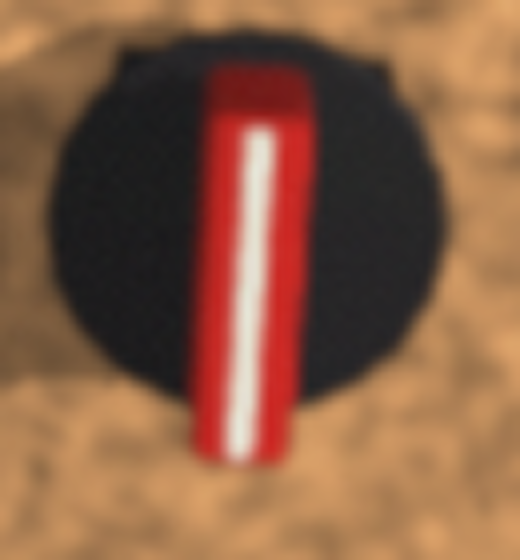

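```bash
python3 -m crank '[{"slide":[0,0,0],"twist":[0,0,0.059],"gripper":1},{"slide":[6.3,30,20],"twist":[0,0,0],"gripper":1},{"slide":[0,0,40],"twist":[0,0,0],"gripper":1},{"slide":[0,0,20],"twist":[0,0,0],"gripper":1},{"slide":[0,0,0],"twist":[0,0,0],"gripper":1}]'
python3 - <<'E'
from h import *
c=imaging.calibration("wrist");im=imaging.read_camera("wrist");cv2.imwrite("pics/w3.png",im[:,:,::-1]);np.savez("w3.npz",K=c["K"],T=c["T"])
o=observe();print(o["ee_pos"],o["joints"]);print(proj(c,[[.524,-.2412,.062]]))
E
```

```text
clock: 6.12
ee_pos: [0.523, -0.2421, 0.1644]
ee_rot: [-0.465, 0.885, 0.001, -0.001]
ft_force: [0.3, -0.9, 0.6]
opening: 1.004
[ 0.52328867 -0.24283602  0.16557244] [-0.24893548  0.77102211  1.08279715  1.82605842 -0.78831088  1.05029461
 -1.02692007]
[[274.88627868 217.68480666]]
```

View pics/w3.png

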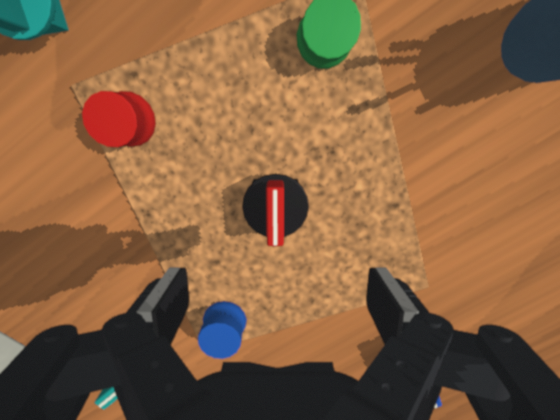

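```bash
cat >> h.py <<'E'
def bar(png,npz,box,z):
    zz=np.load(npz);c={"K":zz["K"],"T":zz["T"]};x0,y0,w,h=box
    im=cv2.imread(png);sub=im[y0:y0+h,x0:x0+w].astype(int);b,g,r=sub[...,0],sub[...,1],sub[...,2]
    off=np.array([x0,y0]); wh=(r>160)&(b>110)
    a,ce,p=blobs(sub,wh)[0]
    w=np.array([atz(c,q+off,z)[:2] for q in p]); rc=cv2.minAreaRect((w*1000).astype(np.float32))
    u,s,v=np.linalg.svd(w-w.mean(0)); print("bar",a,ce+off,w.mean(0),rc,"yaw",np.arctan(v[0,1]/v[0,0]))
    return w.mean(0)
def avg(n=20):
    return np.mean([observe()["ee_pos"] for _ in range(n)],0)
E
python3 - <<'E'
from h import *
from scipy.spatial.transform import Rotation as R
k=bar("pics/w3.png","w3.npz",(240,165,80,90),.062)
M=R.from_quat(observe()["ee_rot"]).as_matrix();print(np.arctan2(M[1,0],M[0,0]),avg())
d=k-avg()[:2];print("tool dx,dy",M[:2,0]@d,M[:2,1]@d,observe()["clock"])
E
```

```text
bar 279 [274.98924731 217.19713262] [ 0.52410681 -0.24137485] ((523.8866577148438, -241.1896209716797), (3.299156665802002, 47.27274703979492), 55.370140075683594) yaw -0.6049259652676385
-2.1755099730857843 [ 0.52328867 -0.24283602  0.16557244]
tool dx,dy -0.0016671867191293212 0.00015766076480219966 6.175
```

```bash
python3 -m crank '[{"slide":[-1,0,40],"twist":[0,0,0],"gripper":1},{"slide":[0,0,40],"twist":[0,0,0],"gripper":1},{"slide":[0,0,20],"twist":[0,0,0],"gripper":1},{"slide":[0,0,10],"twist":[0,0,0],"gripper":1},{"slide":[0,0,5],"twist":[0,0,0],"gripper":1},{"slide":[0,0,0],"twist":[0,0,0],"gripper":1}]'
python3 - <<'E'
from h import *
c=imaging.calibration("wrist");im=imaging.read_camera("wrist");cv2.imwrite("pics/w4.png",im[:,:,::-1]);np.savez("w4.npz",K=c["K"],T=c["T"])
o=observe();print(o["ee_pos"],o["ft_force"])
E
```

```text
clock: 6.92
ee_pos: [0.5239, -0.2421, 0.051]
ee_rot: [-0.464, 0.886, -0.0, 0.0]
ft_force: [0.2, -0.1, 0.1]
opening: 1.001
[ 0.52388583 -0.24210803  0.05109226] [-0.27869872  0.84999125  0.37415894]
```

View pics/w4.png

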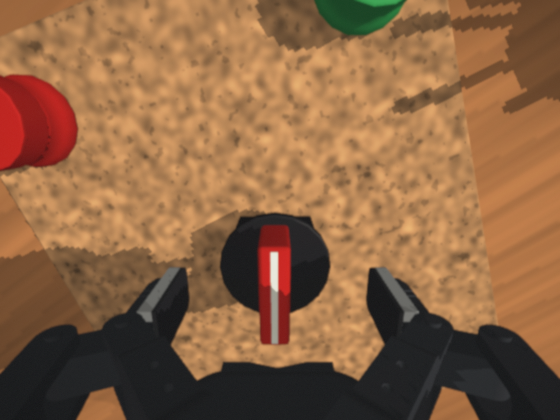

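The bar stands centred between the pads (column 275, pads 187 to 368). Closing.

```bash
python3 -m crank '[{"slide":[0,0,0],"twist":[0,0,0],"gripper":0.1},{"slide":[0,0,0],"twist":[0,0,0],"gripper":0.1},{"slide":[0,0,0],"twist":[0,0,0],"gripper":0.1},{"slide":[0,0,0],"twist":[0,0,0],"gripper":0.05},{"slide":[0,0,0],"twist":[0,0,0],"gripper":0.05},{"slide":[0,0,0],"twist":[0,0,0],"gripper":0.05},{"slide":[0,0,0],"twist":[0,0,0],"gripper":0.05}]' 60
python3 - <<'E'
from h import *
c=imaging.calibration("wrist");im=imaging.read_camera("wrist");cv2.imwrite("pics/w5.png",im[:,:,::-1]);np.savez("w5.npz",K=c["K"],T=c["T"])
o=observe();print(o["ee_pos"],o["ft_force"],o["moment"],o["opening"])
E
```

```text
clock: 7.85
ee_pos: [0.5236, -0.2418, 0.0504]
ee_rot: [-0.464, 0.886, -0.0, 0.0]
ft_force: [-0.5, 1.5, 2.8]
opening: 0.15
[ 0.52360792 -0.24177166  0.05042619] [0.13462431 0.27621629 3.34065462] [ 0.20203793 -0.02902821  0.00970567] 0.15320559221899718
```

View pics/w5.png

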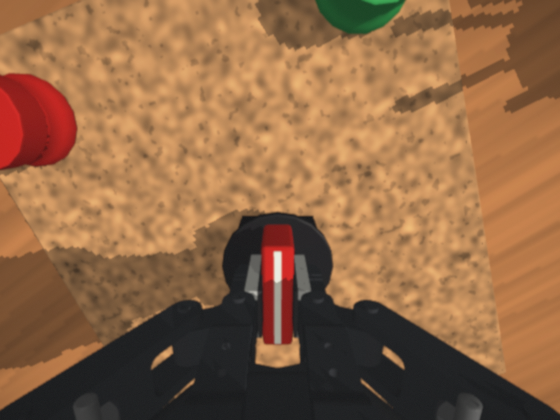

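```bash
python3 -m crank '[{"slide":[0,0,-20],"twist":[0,0,0],"gripper":0.05},{"slide":[0,0,-50],"twist":[0,0,0],"gripper":0.05},{"slide":[0,0,-50],"twist":[0,0,0],"gripper":0.05},{"slide":[0,0,-50],"twist":[0,0,0],"gripper":0.05},{"slide":[-45,25,0],"twist":[0,0,0],"gripper":0.05},{"slide":[-45,25,0],"twist":[0,0,0],"gripper":0.05},{"slide":[-45,25,0],"twist":[0,0,0],"gripper":0.05},{"slide":[-45,25,0],"twist":[0,0,0],"gripper":0.05},{"slide":[-45,25,0],"twist":[0,0,0],"gripper":0.05},{"slide":[-45,25,0],"twist":[0,0,0],"gripper":0.05},{"slide":[-45,25,0],"twist":[0,0,0],"gripper":0.05},{"slide":[-45,25,0],"twist":[0,0,0],"gripper":0.05}]' 60
python3 -m crank '[{"slide":[-46.5,25,0],"twist":[0,0,0],"gripper":0.05},{"slide":[0,0,0],"twist":[0,0,-0.18],"gripper":0.05},{"slide":[0,0,0],"twist":[0,0,-0.18],"gripper":0.05},{"slide":[0,0,0],"twist":[0,0,-0.18],"gripper":0.05},{"slide":[0,0,0],"twist":[0,0,-0.18],"gripper":0.05},{"slide":[0,0,0],"twist":[0,0,-0.18],"gripper":0.05},{"slide":[0,0,0],"twist":[0,0,-0.18],"gripper":0.05},{"slide":[0,0,0],"twist":[0,0,-0.18],"gripper":0.05},{"slide":[0,0,0],"twist":[0,0,-0.18],"gripper":0.05},{"slide":[0,0,0],"twist":[0,0,-0.18],"gripper":0.05},{"slide":[0,0,0],"twist":[0,0,-0.18],"gripper":0.05},{"slide":[0,0,0],"twist":[0,0,-0.095],"gripper":0.05}]' 60
python3 -m crank '[{"slide":[0,0,0],"twist":[0,0,0],"gripper":0.05}]'
python3 - <<'E'
from h import *
c=imaging.calibration("wrist");im=imaging.read_camera("wrist");cv2.imwrite("pics/w6.png",im[:,:,::-1]);np.savez("w6.npz",K=c["K"],T=c["T"])
o=observe();print(o["ee_pos"],o["ft_force"],o["moment"],o["opening"],o["joints"])
M=c["T"]
E
```

```text
clock: 9.4
ee_pos: [0.564, 0.1695, 0.2215]
ee_rot: [-0.464, 0.886, -0.0, 0.0]
ft_force: [-0.1, -0.2, -1.3]
opening: 0.152
clock: 10.9
ee_pos: [0.5702, 0.2195, 0.2215]
ee_rot: [0.99, -0.139, 0.0, 0.0]
ft_force: [0.0, 0.1, -1.0]
opening: 0.154
clock: 11.02
ee_pos: [0.5703, 0.2197, 0.2213]
ee_rot: [0.99, -0.141, 0.0, 0.0]
ft_force: [0.1, 0.6, -1.5]
opening: 0.15
[0.57024778 0.21989844 0.22109158] [-0.81921926  0.40662039 -2.09230787] [ 0.00294253  0.00486768 -0.02705615] 0.14737061037485358 [-0.8854407   0.60536111  0.74373346  1.66535471 -0.45907123  1.05293662
 -0.28304182]
```

View pics/w6.png

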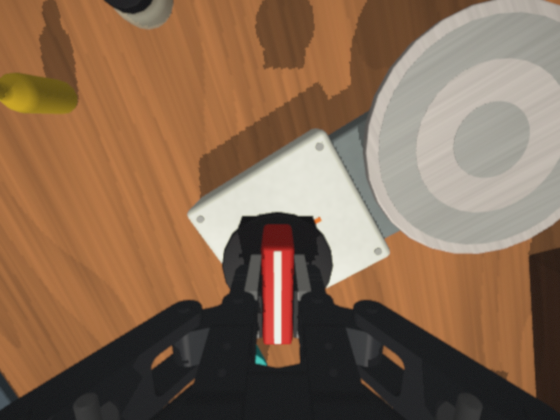

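The knob in hand hides the shaft; I back off along tool -y to see it.

```bash
python3 -m crank '[{"slide":[0,-40,0],"twist":[0,0,0],"gripper":0.05},{"slide":[0,-25,0],"twist":[0,0,0],"gripper":0.05},{"slide":[0,0,0],"twist":[0,0,0],"gripper":0.05},{"slide":[0,0,0],"twist":[0,0,0],"gripper":0.05}]'
python3 - <<'E'
from h import *
c=imaging.calibration("wrist");im=imaging.read_camera("wrist");cv2.imwrite("pics/w7.png",im[:,:,::-1]);np.savez("w7.npz",K=c["K"],T=c["T"])
o=observe();print(o["ee_pos"]);print(proj(c,[[.554,.1735,.08]]))
a=im[100:210,220:340,::-1];cv2.imwrite("pics/w7c.png",cv2.resize(a,None,fx=5,fy=5,interpolation=cv2.INTER_CUBIC))
E
```

```text
clock: 11.58
ee_pos: [0.5882, 0.2819, 0.2204]
ee_rot: [0.99, -0.142, 0.0, 0.001]
ft_force: [-0.1, -0.1, -0.4]
opening: 0.148
[0.58826347 0.28164165 0.22049435]
[[273.90708062 309.50135219]]
```

View pics/w7c.png

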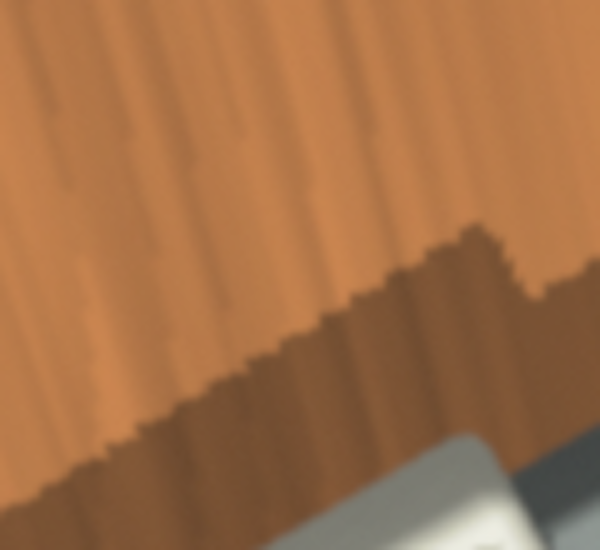

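```bash
python3 -m crank '[{"slide":[0,50,0],"twist":[0,0,0],"gripper":0.05},{"slide":[0,50,0],"twist":[0,0,0],"gripper":0.05},{"slide":[0,40,0],"twist":[0,0,0],"gripper":0.05},{"slide":[0,0,0],"twist":[0,0,0],"gripper":0.05},{"slide":[0,0,0],"twist":[0,0,0],"gripper":0.05}]'
python3 - <<'E'
from h import *
c=imaging.calibration("wrist");im=imaging.read_camera("wrist");cv2.imwrite("pics/w8.png",im[:,:,::-1]);np.savez("w8.npz",K=c["K"],T=c["T"])
o=observe();print(o["ee_pos"]);print(proj(c,[[.554,.1735,.08]]))
E
```

```text
clock: 12.25
ee_pos: [0.5494, 0.1484, 0.2206]
ee_rot: [0.99, -0.141, 0.0, -0.0]
ft_force: [1.4, 0.5, -1.5]
opening: 0.151
[0.54949849 0.14908643 0.22042727]
[[273.2788489  176.06271055]]
```

View pics/w8.png

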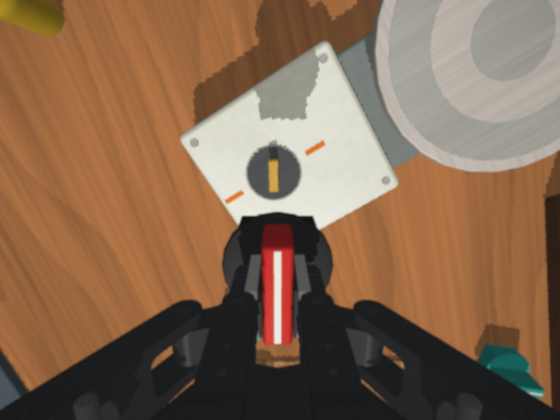

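```bash
python3 - <<'E'
from h import *
from scipy.spatial.transform import Rotation as R
z=np.load("w8.npz");c={"K":z["K"],"T":z["T"]}
im=cv2.imread("pics/w8.png")
x0,y0=240,140;sub=im[y0:y0+65,x0:x0+70].astype(int);b,g,r=sub[...,0],sub[...,1],sub[...,2];off=np.array([x0,y0])
br=(r-b>70)&(r>150)&(g>115)
a,ce,p=blobs(sub,br)[0]
w=np.array([atz(c,q+off,.08)[:2] for q in p]);rc=cv2.minAreaRect((w*1000).astype(np.float32))
u,s,v=np.linalg.svd(w-w.mean(0));ty=np.arctan(v[0,1]/v[0,0]);t=w.mean(0);print("tongue",a,ce+off,t,rc,ty)
x0,y0=220,125;sub=im[y0:y0+90,x0:x0+120].astype(int);b,g,r=sub[...,0],sub[...,1],sub[...,2];off=np.array([x0,y0])
og=(r-b>110)&(g<125);M=[]
for a,ce,p in blobs(sub,og)[:2]: M.append(atz(c,ce+off,.06));print("orange",a,ce+off,M[-1])
d=M[0]-M[1];print("yaw marks",np.arctan(d[1]/d[0]),(M[0]+M[1])/2,np.linalg.norm(d))
zt=avg()[2]+.0115
k=bar("pics/w8.png","w8.npz",(255,215,45,135),zt)
o=observe();Mx=R.from_quat(o["ee_rot"]).as_matrix();e=o["ee_pos"][:2]
print("tool yaw",np.arctan2(Mx[1,0],Mx[0,0]),e)
for n,q in(("tongue",t),("marks",((M[0]+M[1])/2)[:2]),("bar",k)): print(n,(q-e)@Mx[:2,0],(q-e)@Mx[:2,1])
cv2.imwrite("pics/w8c.png",cv2.resize(im[120:360,220:340],None,fx=2.5,fy=2.5,interpolation=cv2.INTER_CUBIC))
E
```

```text
tongue 278 [273.01438849 175.94604317] [0.55378256 0.17360001] ((553.6729125976562, 173.44735717773438), (27.138071060180664, 7.269557952880859), 73.77654266357422) 1.2864140434757665
orange 54 [314.98148148 147.37037037] [0.59787517 0.18518336 0.06      ]
orange 32 [233.8125  196.65625] [0.50973002 0.16132351 0.06      ]
yaw marks 0.26435307590254753 [0.5538026  0.17325343 0.06      ] 0.09131736017087448
bar 823 [277.07290401 297.62089915] [0.54966568 0.14587994] ((549.4141845703125, 145.1665802001953), (47.818519592285156, 3.769465923309326), 73.80198669433594) yaw 1.2859801990654554
tool yaw -0.28178295394729297 [0.54949849 0.14908643]
tongue -0.0027013477673987394 -0.024738053144357935
marks -0.002585726983141603 -0.024410717909486908
bar 0.001052220998550261 0.003033543766903919
```

View pics/w8c.png

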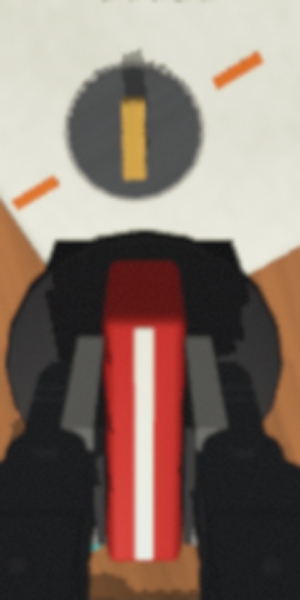

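```bash
python3 - <<'E'
from h import *
for n,b in (("w2",(250,185,65,70)),("w3",(240,165,80,90)),("w4",(255,215,45,135)),("w5",(255,215,45,135))):
  for zz in (.062,): bar(f"pics/{n}.png",f"{n}.npz",b,zz)
z=np.load("w5.npz");print(z["T"][:3,3]-[.5236,-.2418,.0504])
for n in("w5","w8"):
  im=cv2.imread(f"pics/{n}.png").astype(int)[215:360,255:300]
  m=(im[...,2]>160)&(im[...,0]>110)
  p=np.argwhere(m);print(n,p[:,0].min()+215,p[:,0].max()+215,p.mean(0)+[215,255])
E
```

```text
bar 170 [280.7        221.35294118] [ 0.52408862 -0.2413433 ] ((523.6822509765625, -241.09176635742188), (4.442520618438721, 47.05355453491211), 55.568416595458984) yaw -0.6007300913069666
bar 279 [274.98924731 217.19713262] [ 0.52410681 -0.24137485] ((523.8866577148438, -241.1896209716797), (3.299156665802002, 47.27274703979492), 55.370140075683594) yaw -0.6049259652676385
bar 308 [273.63636364 270.83766234] [ 0.53533729 -0.24856254] ((534.8036499023438, -248.09266662597656), (3.0940139293670654, 19.429340362548828), 55.27262496948242) yaw -0.590882289744814
bar 525 [277.28761905 289.77142857] [ 0.52645559 -0.24422271] ((523.0573120117188, -241.81166076660156), (3.414976119995117, 46.524654388427734), 55.491729736328125) yaw -0.6080446755762803
[ 0.06283356 -0.04379851  0.13085036]
w5 251 342 [289.8079096  277.04143126]
w8 215 344 [297.22128174 277.07255139]
```

```bash
python3 - <<'E'
from h import *
from scipy.spatial.transform import Rotation as R
for n in("w5","w8"):
  im=cv2.imread(f"pics/{n}.png").astype(int)
  col=im[240:352,275:280].mean(1)
  g=col[:,0]  # blue: white high
  print(n,[int(v) for v in g[6:18]],[int(v) for v in g[94:110]])
z=np.load("w8.npz");c={"K":z["K"],"T":z["T"]}
# tool frame from camera T: derive using w5-w8 consistency
T5=np.load("w5.npz")["T"];T8=z["T"]
# cam orientation relative yaw
def tooly(T): 
    d=-T[:3,2].copy();d[2]=0;return d/np.linalg.norm(d)
for n,T in(("w5",T5),("w8",T8)):
    print(n,tooly(T),np.arctan2(tooly(T)[1],tooly(T)[0]),np.degrees(np.arccos(T[2,2])),T[:3,3])
E
```

```text
w5 [30, 32, 35, 39, 77, 145, 200, 220, 223, 223, 223, 223] [147, 148, 148, 148, 148, 148, 147, 147, 142, 121, 91, 82, 88, 92, 93, 93]
w8 [22, 26, 31, 40, 83, 149, 197, 215, 217, 217, 217, 218] [227, 227, 227, 228, 228, 228, 227, 227, 221, 183, 112, 67, 60, 61, 60, 61]
w5 [-0.8241047  0.5664375  0.       ] 2.5394161302262455 17.19032896601375 [ 0.58643356 -0.28559851  0.18125036]
w8 [-0.28041389 -0.95987918  0.        ] -1.855021600321008 17.202054635573504 [0.57132571 0.21990659 0.35155904]
```

Bar and tongue are already parallel (1.286 both). The knob in hand needs tool shift of about x -3.8, y -27.8 mm; its underside is now at z of about 0.176. Moving over the shaft and partly down, then checking again.

```bash
python3 -m crank '[{"slide":[-3.8,-27.8,0],"twist":[0,0,0],"gripper":0.05},{"slide":[0,0,40],"twist":[0,0,0],"gripper":0.05},{"slide":[0,0,40],"twist":[0,0,0],"gripper":0.05},{"slide":[0,0,0],"twist":[0,0,0],"gripper":0.05},{"slide":[0,0,0],"twist":[0,0,0],"gripper":0.05},{"slide":[0,0,0],"twist":[0,0,0],"gripper":0.05}]'
python3 - <<'E'
from h import *
o=observe();print(o["ee_pos"],o["ft_force"],o["moment"])
for i in range(3): print(imaging.calibration("wrist")["T"][:3,3])
a=[]
for n,(x,y) in (("scene",(266,205)),("side",(230,125))):
    im=imaging.read_camera(n)[:,:,::-1];cv2.imwrite(f"pics/{n}9.png",im)
    a.append(cv2.resize(im[y:y+80,x:x+80],None,fx=5,fy=5,interpolation=cv2.INTER_CUBIC))
cv2.imwrite("pics/c9.png",np.hstack(a))
print(imaging.calibration("wrist")["T"][:3,3],avg())
E
```

```text
clock: 13.05
ee_pos: [0.5544, 0.1764, 0.1419]
ee_rot: [0.99, -0.14, 0.001, -0.001]
ft_force: [0.0, 0.4, -1.3]
opening: 0.15
[0.55441253 0.17643718 0.14188847] [ 0.0439489   0.38278011 -1.28856227] [-0.02651793  0.03853125  0.00246381]
[0.57597908 0.24795411 0.27286369]
[0.57597908 0.24795411 0.27286369]
[0.57597908 0.24795411 0.27286369]
[0.57569885 0.24792048 0.27249516] [0.55407722 0.17641457 0.14154283]
```

View pics/c9.png

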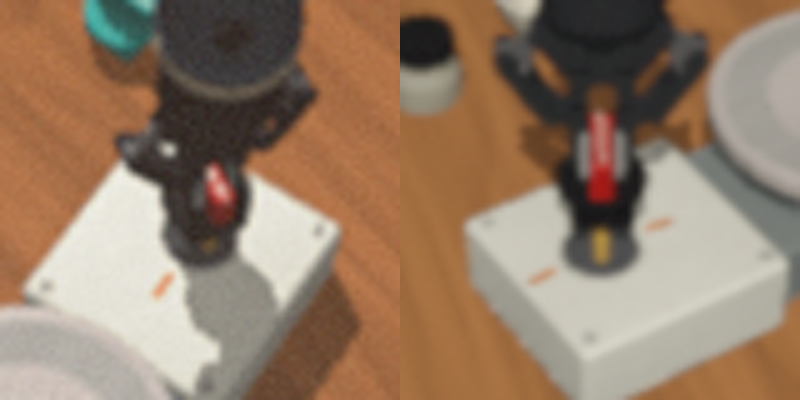

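```bash
python3 -m crank '[{"slide":[0,0,8],"twist":[0,0,0],"gripper":0.05},{"slide":[0,0,6],"twist":[0,0,0],"gripper":0.05},{"slide":[0,0,0],"twist":[0,0,0],"gripper":0.05}]'; python3 -m crank '[{"slide":[0,0,1.5],"twist":[0,0,0],"gripper":0.05},{"slide":[0,0,0],"twist":[0,0,0],"gripper":0.05}]';python3 -m crank '[{"slide":[0,0,1],"twist":[0,0,0],"gripper":0.05},{"slide":[0,0,0],"twist":[0,0,0],"gripper":0.05}]'
python3 - <<'E'
from h import *
print(imaging.calibration("wrist")["T"][:3,3], observe()["ft_force"],observe()["moment"])
E
```

```text
clock: 13.52
ee_pos: [0.553, 0.1761, 0.1256]
ee_rot: [0.99, -0.141, -0.001, 0.0]
ft_force: [0.3, -0.5, -1.1]
opening: 0.15
clock: 13.78
ee_pos: [0.5535, 0.1762, 0.1248]
ee_rot: [0.99, -0.141, -0.0, 0.0]
ft_force: [0.7, 0.2, -1.3]
opening: 0.152
clock: 14.02
ee_pos: [0.5534, 0.1762, 0.1238]
ee_rot: [0.99, -0.141, -0.0, 0.0]
ft_force: [-1.3, 0.7, -2.1]
opening: 0.154
[0.57527729 0.24781414 0.25462057] [-1.31328757  0.71384018 -2.10063182] [0.04745785 0.06693885 0.03611991]
```

```bash
for i in 1; do python3 -m crank '[{"slide":[0,0,1],"twist":[0,0,0],"gripper":0.05},{"slide":[0,0,0],"twist":[0,0,0],"gripper":0.05}]'; done; python3 -m crank '[{"slide":[0,0,1],"twist":[0,0,0],"gripper":0.05},{"slide":[0,0,0],"twist":[0,0,0],"gripper":0.05}]'
python3 - <<'E'
from h import *
o=observe();print(o["ft_force"],o["moment"])
E
```

```text
clock: 14.28
ee_pos: [0.5534, 0.1762, 0.1227]
ee_rot: [0.99, -0.141, -0.0, 0.0]
ft_force: [0.0, -1.0, -0.6]
opening: 0.155
clock: 14.52
ee_pos: [0.5535, 0.1762, 0.1219]
ee_rot: [0.99, -0.141, 0.0, -0.0]
ft_force: [-0.0, -0.2, 1.7]
opening: 0.153
[-0.00238454 -0.21188216  1.69803945] [-0.09299793  0.07536546  0.00244101]
```

```bash
python3 -m crank '[{"slide":[0,0,1],"twist":[0,0,0],"gripper":0.05},{"slide":[0,0,0],"twist":[0,0,0],"gripper":0.05}]'; python3 - <<'E'
from h import *
o=observe();print(o["ft_force"],o["moment"]);print(imaging.calibration("wrist")["T"][:3,3])
E
```

```text
clock: 14.78
ee_pos: [0.5532, 0.176, 0.1206]
ee_rot: [0.99, -0.141, -0.0, 0.0]
ft_force: [-1.2, -1.1, -1.3]
opening: 0.151
[-1.23720176 -1.10635238 -1.31225874] [-0.41732505  0.04432129 -0.0194598 ]
[0.57512631 0.24759641 0.25134022]
```

```bash
python3 -m crank '[{"slide":[0,0,1],"twist":[0,0,0],"gripper":0.05},{"slide":[0,0,0],"twist":[0,0,0],"gripper":0.05}]'; python3 - <<'E'
from h import *
o=observe();print(o["ft_force"],o["moment"])
a=[]
for n,(x,y) in (("scene",(266,205)),("side",(230,125))):
    im=imaging.read_camera(n)[:,:,::-1];cv2.imwrite(f"pics/{n}10.png",im)
    a.append(cv2.resize(im[y:y+80,x:x+80],None,fx=5,fy=5,interpolation=cv2.INTER_CUBIC))
cv2.imwrite("pics/c10.png",np.hstack(a))
o=observe();print(o["ft_force"],o["moment"],o["ee_pos"])
im=imaging.read_camera("wrist");cv2.imwrite("pics/w10.png",im[:,:,::-1])
o=observe();print(o["ft_force"],o["moment"])
E
```

```text
clock: 15.02
ee_pos: [0.5532, 0.1759, 0.1196]
ee_rot: [0.99, -0.141, -0.0, 0.0]
ft_force: [-1.5, -2.0, -1.8]
opening: 0.152
[-1.51613149 -2.02589525 -1.82685078] [-0.54183563  0.16982511 -0.01091727]
[-0.74241299 -2.43834554 -2.60791983] [-0.63405632  0.2573248  -0.01731735] [0.55324791 0.17594792 0.11965241]
[-1.28956007 -2.6419453  -1.94398409] [-0.63874878  0.18133711 -0.0229957 ]
```

View pics/c10.png

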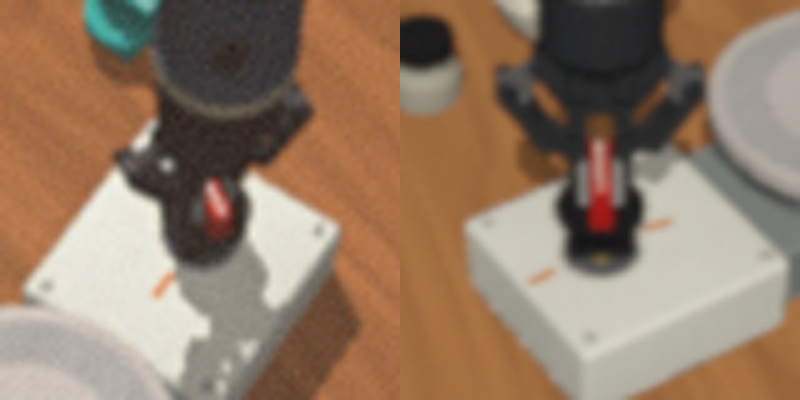

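View pics/w10.png

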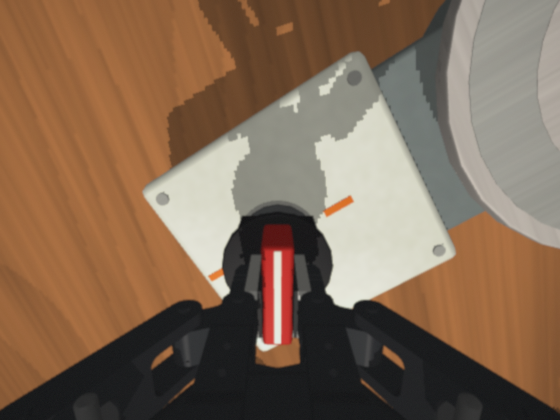

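Low side force (2.5 N along tool +y), no upward force: the slot has begun to go over the tongue, slightly off along the bar. I ease +y and continue.

```bash
python3 -m crank '[{"slide":[0,0.6,0],"twist":[0,0,0],"gripper":0.05},{"slide":[0,0,0],"twist":[0,0,0],"gripper":0.05}]';  python3 - <<'E'
from h import *
o=observe();print(o["ft_force"],o["moment"])
E
python3 -m crank '[{"slide":[0,0,1],"twist":[0,0,0],"gripper":0.05},{"slide":[0,0,0],"twist":[0,0,0],"gripper":0.05}]'; python3 - <<'E'
from h import *
o=observe();print(o["ft_force"],o["moment"])
E
```

```text
clock: 15.42
ee_pos: [0.5534, 0.1758, 0.1199]
ee_rot: [0.99, -0.14, 0.0, -0.0]
ft_force: [-0.6, -2.2, -1.0]
opening: 0.152
[-0.57853193 -2.19287675 -1.0364983 ] [-0.31915082  0.04603171 -0.00608976]
clock: 15.68
ee_pos: [0.5533, 0.1758, 0.1187]
ee_rot: [0.99, -0.14, -0.0, -0.0]
ft_force: [-1.0, -0.8, -0.9]
opening: 0.148
[-1.00776677 -0.80007415 -0.86576923] [-0.22262228  0.06806854 -0.08101811]
```

```bash
python3 -m crank '[{"slide":[0,0.4,1],"twist":[0,0,0],"gripper":0.05},{"slide":[0,0,1],"twist":[0,0,0],"gripper":0.05},{"slide":[0,0,0],"twist":[0,0,0],"gripper":0.05}]';  python3 - <<'E'
from h import *
o=observe();print(o["ft_force"],o["moment"])
E
python3 -m crank '[{"slide":[0,0,1],"twist":[0,0,0],"gripper":0.05},{"slide":[0,0,1],"twist":[0,0,0],"gripper":0.05},{"slide":[0,0,0],"twist":[0,0,0],"gripper":0.05}]'; python3 - <<'E'
from h import *
o=observe();print(o["ft_force"],o["moment"])
E
```

```text
clock: 16.05
ee_pos: [0.5531, 0.1754, 0.1167]
ee_rot: [0.99, -0.14, -0.0, -0.0]
ft_force: [-0.1, 0.6, -1.0]
opening: 0.152
[-0.05797526  0.58108254 -1.00619381] [-0.01866335  0.00613888 -0.01779681]
clock: 16.42
ee_pos: [0.5531, 0.1752, 0.1147]
ee_rot: [0.99, -0.141, -0.0, 0.0]
ft_force: [0.6, -0.1, -1.1]
opening: 0.15
[ 0.64708021 -0.08597651 -1.08349331] [0.03594004 0.01356463 0.0223365 ]
```

The side force is gone and the knob is sliding down freely.

```bash
python3 -m crank '[{"slide":[0,0,1.5],"twist":[0,0,0],"gripper":0.05},{"slide":[0,0,1.5],"twist":[0,0,0],"gripper":0.05},{"slide":[0,0,1],"twist":[0,0,0],"gripper":0.05},{"slide":[0,0,0],"twist":[0,0,0],"gripper":0.05}]';  python3 -m crank '[{"slide":[0,0,1],"twist":[0,0,0],"gripper":0.05},{"slide":[0,0,0],"twist":[0,0,0],"gripper":0.05}]'; python3 - <<'E'
from h import *
o=observe();print(o["ft_force"],o["moment"])
E
```

```text
clock: 16.92
ee_pos: [0.5531, 0.1752, 0.1107]
ee_rot: [0.99, -0.141, -0.0, 0.0]
ft_force: [0.4, 0.6, -0.5]
opening: 0.152
clock: 17.18
ee_pos: [0.5531, 0.1752, 0.1097]
ee_rot: [0.99, -0.141, -0.0, 0.0]
ft_force: [0.1, 1.5, -1.0]
opening: 0.153
[ 0.14445098  1.54534643 -1.01412557] [-0.02214329  0.00182392 -0.01008669]
```

```bash
python3 -m crank '[{"slide":[0,0,1],"twist":[0,0,0],"gripper":0.05},{"slide":[0,0,0],"twist":[0,0,0],"gripper":0.05}]';  python3 -m crank '[{"slide":[0,0,1],"twist":[0,0,0],"gripper":0.05},{"slide":[0,0,0],"twist":[0,0,0],"gripper":0.05}]'; python3 - <<'E'
from h import *
o=observe();print(o["ft_force"],o["moment"])
E
```

```text
clock: 17.42
ee_pos: [0.5531, 0.1752, 0.1087]
ee_rot: [0.99, -0.141, -0.0, 0.0]
ft_force: [-0.8, 0.4, -0.7]
opening: 0.153
clock: 17.68
ee_pos: [0.5533, 0.1752, 0.1079]
ee_rot: [0.99, -0.141, 0.0, -0.0]
ft_force: [0.5, 1.1, -0.4]
opening: 0.154
[ 0.45801788  1.14234784 -0.35190437] [ 0.00061746 -0.06303003 -0.00753204]
```

```bash
python3 -m crank '[{"slide":[0,0,1],"twist":[0,0,0],"gripper":0.05},{"slide":[0,0,0],"twist":[0,0,0],"gripper":0.05}]'; python3 - <<'E'
from h import *
o=observe();print(o["ft_force"],o["moment"])
E
python3 - <<'E'
from h import *
a=[]
for n,(x,y) in (("scene",(266,205)),("side",(230,125))):
    im=imaging.read_camera(n)[:,:,::-1];cv2.imwrite(f"pics/{n}11.png",im)
    a.append(cv2.resize(im[y:y+80,x:x+80],None,fx=5,fy=5,interpolation=cv2.INTER_CUBIC))
cv2.imwrite("pics/c11.png",np.hstack(a))
o=observe();print(o["ft_force"],o["moment"],o["ee_pos"],o["joints"])
E
```

```text
clock: 17.92
ee_pos: [0.5533, 0.1753, 0.107]
ee_rot: [0.99, -0.141, 0.0, -0.0]
ft_force: [-0.6, 0.5, 3.7]
opening: 0.152
[-0.57529447  0.53350269  3.69036854] [ 0.00236334  0.10402028 -0.01994607]
[-1.03302781 -0.37441904  4.35270635] [0.01364495 0.02954436 0.01552897] [0.55336189 0.17523702 0.10703161] [-0.77803774  0.68576466  0.63862676  1.86808119 -0.56868028  0.77678706
 -0.11109772]
```

View pics/c11.png

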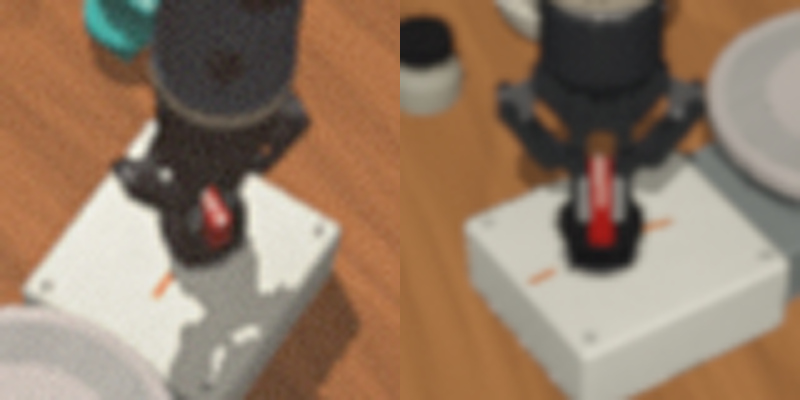

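Home: upward force rose about 5.5 N on the spring, and TCP dropped to 0.107 as expected (underside about 0.0625). Now turning clockwise in stages, watching forces.

```bash
python3 -m crank '[{"slide":[0,0,0],"twist":[0,0,0.08],"gripper":0.05},{"slide":[0,0,0],"twist":[0,0,0.08],"gripper":0.05},{"slide":[0,0,0],"twist":[0,0,0.08],"gripper":0.05},{"slide":[0,0,0],"twist":[0,0,0],"gripper":0.05}]'; python3 - <<'E'
from h import *
from scipy.spatial.transform import Rotation as R
o=observe();M=R.from_quat(o["ee_rot"]).as_matrix();print(o["ft_force"],o["moment"],"yaw",np.arctan2(M[1,0],M[0,0]),"tool F",M.T@o["ft_force"])
E
```

```text
clock: 18.52
ee_pos: [0.5535, 0.1752, 0.107]
ee_rot: [0.966, -0.258, 0.0, 0.0]
ft_force: [0.1, -0.1, 4.7]
opening: 0.152
[ 0.07283011 -0.05310988  4.74822812] [-0.08334487 -0.03465428 -0.00618457] yaw -0.5219250830850914 tool F [ 0.09367314  0.00896835 -4.74815123]
```

```bash
python3 -m crank '[{"slide":[0,0,0],"twist":[0,0,0.08],"gripper":0.05},{"slide":[0,0,0],"twist":[0,0,0.08],"gripper":0.05},{"slide":[0,0,0],"twist":[0,0,0.08],"gripper":0.05}]'; python3 - <<'E'
from h import *
from scipy.spatial.transform import Rotation as R
o=observe();M=R.from_quat(o["ee_rot"]).as_matrix();print(o["ft_force"],o["moment"],"yaw",np.arctan2(M[1,0],M[0,0]),"tool F",M.T@o["ft_force"])
im=imaging.read_camera("wrist");cv2.imwrite("pics/w12.png",im[:,:,::-1])
E
```

```text
clock: 18.9
ee_pos: [0.5536, 0.1751, 0.1071]
ee_rot: [0.928, -0.372, 0.0, -0.0]
ft_force: [0.6, -1.4, 2.4]
opening: 0.152
[ 0.56005676 -1.36793671  2.43455445] [-0.21240374 -0.17107541  0.13288177] yaw -0.7631132179085126 tool F [ 1.35219905  0.60011536 -2.43380137]
```

View pics/w12.png

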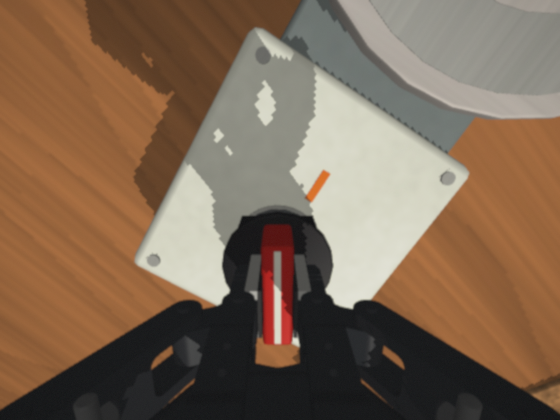

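```bash
python3 -m crank '[{"slide":[0,0,0],"twist":[0,0,0.08],"gripper":0.05},{"slide":[0,0,0],"twist":[0,0,0.08],"gripper":0.05},{"slide":[0,0,0],"twist":[0,0,0.08],"gripper":0.05}]'; python3 - <<'E'
from h import *
from scipy.spatial.transform import Rotation as R
o=observe();M=R.from_quat(o["ee_rot"]).as_matrix();print(o["ft_force"],o["moment"],"yaw",np.arctan2(M[1,0],M[0,0]),"tool F",M.T@o["ft_force"])
E
```

```text
clock: 19.32
ee_pos: [0.5537, 0.175, 0.107]
ee_rot: [0.877, -0.48, 0.001, -0.0]
ft_force: [1.1, -1.8, 3.5]
opening: 0.154
[ 1.13284777 -1.84695673  3.48663013] [-0.25887668 -0.18195277  0.14150493] yaw -1.0022832503505728 tool F [ 2.16929059  0.03714742 -3.48482156]
```

```bash
python3 -m crank '[{"slide":[0,0,0],"twist":[0,0,0.08],"gripper":0.05},{"slide":[0,0,0],"twist":[0,0,0.08],"gripper":0.05},{"slide":[0,0,0],"twist":[0,0,0.06],"gripper":0.05},{"slide":[0,0,0],"twist":[0,0,0],"gripper":0.05}]'; python3 - <<'E'
from h import *
from scipy.spatial.transform import Rotation as R
o=observe();M=R.from_quat(o["ee_rot"]).as_matrix();print(o["ft_force"],o["moment"],"yaw",np.arctan2(M[1,0],M[0,0]),"tool F",M.T@o["ft_force"])
E
```

```text
clock: 19.82
ee_pos: [0.5537, 0.1749, 0.107]
ee_rot: [0.82, -0.573, 0.001, -0.0]
ft_force: [1.5, -0.7, 4.6]
opening: 0.151
[ 1.5167056  -0.7150039   4.62182627] [-0.24928648 -0.24165284 -0.01859649] yaw -1.2205037254341597 tool F [ 1.19662142 -1.18299255 -4.61968941]
```

```bash
python3 -m crank '[{"slide":[0,0,0],"twist":[0,0,0.04],"gripper":0.05},{"slide":[0,0,0],"twist":[0,0,0.03],"gripper":0.05}]'; python3 - <<'E'
from h import *
from scipy.spatial.transform import Rotation as R
o=observe();M=R.from_quat(o["ee_rot"]).as_matrix();print(o["ft_force"],o["moment"],"yaw",np.arctan2(M[1,0],M[0,0]))
E
python3 -m crank '[{"slide":[0,0,0],"twist":[0,0,0.025],"gripper":0.05},{"slide":[0,0,0],"twist":[0,0,0],"gripper":0.05}]'; python3 - <<'E'
from h import *
from scipy.spatial.transform import Rotation as R
o=observe();M=R.from_quat(o["ee_rot"]).as_matrix();print(o["ft_force"],o["moment"],"yaw",np.arctan2(M[1,0],M[0,0]))
im=imaging.read_camera("wrist");c=imaging.calibration("wrist");cv2.imwrite("pics/w13.png",im[:,:,::-1])
cv2.imwrite("pics/w13c.png",cv2.resize(im[80:420,180:380,::-1],None,fx=1.7,fy=1.7))
E
```

```text
clock: 20.08
ee_pos: [0.5536, 0.1749, 0.107]
ee_rot: [0.798, -0.603, 0.001, -0.0]
ft_force: [2.1, -1.8, 4.0]
opening: 0.152
[ 2.14549425 -1.82760377  4.04292586] [-0.55580221 -0.59100769  0.1404762 ] yaw -1.2937322719165432
clock: 20.32
ee_pos: [0.5536, 0.1749, 0.107]
ee_rot: [0.791, -0.612, 0.001, -0.0]
ft_force: [2.5, -3.3, 5.4]
opening: 0.15
[ 2.48288598 -3.29187043  5.35154356] [-0.58285105 -0.68780082  0.14399445] yaw -1.3182135954726855
```

View pics/w13c.png

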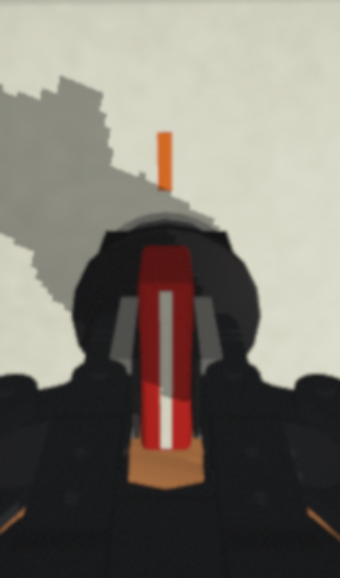

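The bar is in line with the orange mark (columns 165 in crop), tool yaw -1.318 gives bar 0.253 against marks 0.264; step 2 angle met. I relieve the side force, then open and retreat.

```bash
python3 -m crank '[{"slide":[0.6,-0.3,-0.5],"twist":[0,0,0],"gripper":0.05},{"slide":[0,0,-0.5],"twist":[0,0,0],"gripper":0.05},{"slide":[0,0,0],"twist":[0,0,0],"gripper":0.05}]' 60; python3 - <<'E'
from h import *
o=observe();print(o["ft_force"],o["moment"])
E
```

```text
clock: 20.75
ee_pos: [0.5535, 0.1748, 0.1075]
ee_rot: [0.791, -0.612, -0.0, 0.0]
ft_force: [2.8, -1.5, -0.9]
opening: 0.152
[ 2.84902501 -1.50064915 -0.90142865] [-0.39005931 -0.88854416  0.0941608 ]
```

```bash
python3 -m crank '[{"slide":[0.4,-0.7,0],"twist":[0,0,0],"gripper":0.05},{"slide":[0,0,0],"twist":[0,0,0],"gripper":0.05}]' 60; python3 - <<'E'
from h import *
o=observe();print(o["ft_force"],o["moment"])
E
```

```text
clock: 21.0
ee_pos: [0.5537, 0.1747, 0.1075]
ee_rot: [0.791, -0.612, -0.001, 0.0]
ft_force: [0.4, -0.1, 1.0]
opening: 0.152
[ 0.38447096 -0.0822035   0.97916263] [-0.17925648 -0.04846256  0.08908853]
```

Side force is now nearly zero. Opening.

```bash
python3 -m crank '[{"slide":[0,0,0],"twist":[0,0,0],"gripper":0.3},{"slide":[0,0,0],"twist":[0,0,0],"gripper":0.5},{"slide":[0,0,0],"twist":[0,0,0],"gripper":0.6},{"slide":[0,0,0],"twist":[0,0,0],"gripper":0.6},{"slide":[0,0,0],"twist":[0,0,0],"gripper":0.6}]'; python3 - <<'E'
from h import *
im=imaging.read_camera("wrist");cv2.imwrite("pics/w14.png",im[:,:,::-1]);o=observe();print(o["ft_force"],o["moment"],o["opening"])
E
```

```text
clock: 21.62
ee_pos: [0.5544, 0.1745, 0.1078]
ee_rot: [0.791, -0.612, 0.0, -0.0]
ft_force: [-0.4, 0.2, 1.0]
opening: 0.603
[-0.60522853 -0.02190487  0.21044457] [-0.02467181 -0.01303315  0.05309441] 0.6020370716981799
```

View pics/w14.png

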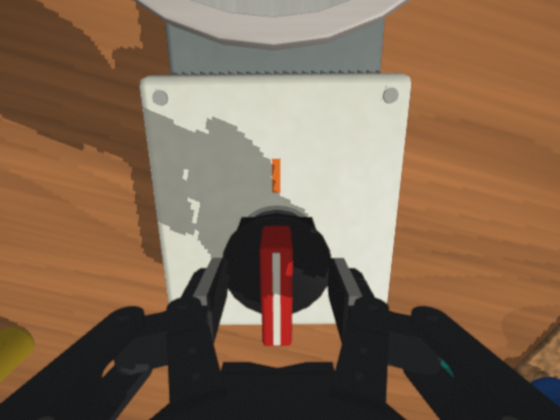

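The fingers are clear of the bar (column 277), which stays in line with the mark at (276,175). Retreating straight up.

```bash
python3 -m crank '[{"slide":[0,0,-10],"twist":[0,0,0],"gripper":0.6},{"slide":[0,0,-30],"twist":[0,0,0],"gripper":0.6},{"slide":[0,0,-45],"twist":[0,0,0],"gripper":0.6},{"slide":[0,0,-45],"twist":[0,0,0],"gripper":0.6},{"slide":[0,-30,0],"twist":[0,0,0],"gripper":0.6},{"slide":[0,0,0],"twist":[0,0,0],"gripper":0.6},{"slide":[0,0,0],"twist":[0,0,0],"gripper":0.6}]'; python3 - <<'E'
from h import *
c=imaging.calibration("wrist");im=imaging.read_camera("wrist")[:,:,::-1];cv2.imwrite("pics/w15.png",im);np.savez("w15.npz",K=c["K"],T=c["T"])
s=imaging.read_camera("side")[:,:,::-1];cv2.imwrite("pics/side15.png",s)
cv2.imwrite("pics/c15.png",np.hstack([im[0:420,130:430],cv2.resize(s[125:209,230:330],None,fx=5,fy=5,interpolation=cv2.INTER_CUBIC)]))
print(proj(c,[[.5538,.1735,.12]]),observe()["ft_force"])
E
```

```text
clock: 22.55
ee_pos: [0.5828, 0.1816, 0.2377]
ee_rot: [0.791, -0.612, -0.0, 0.0]
ft_force: [0.4, 0.5, -0.4]
opening: 0.602
[[276.45029683 244.38236852]] [ 0.64954504 -0.10936417  0.60008121]
```

View pics/c15.png

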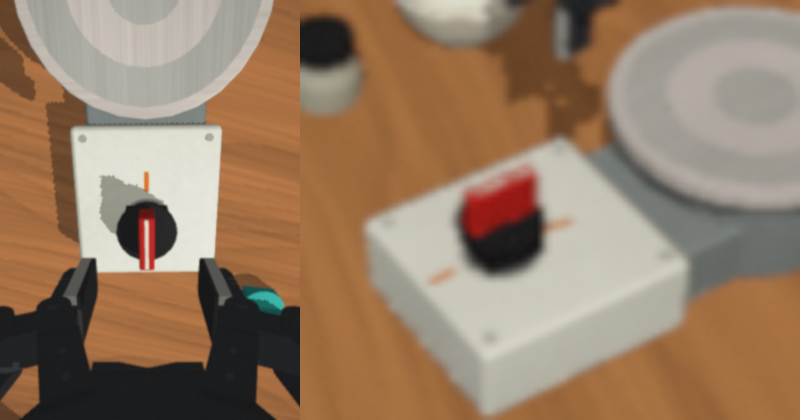

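```bash
python3 - <<'E'
from h import *
k=bar("pics/w15.png","w15.npz",(255,195,45,80),.1197)
S=imaging.calibration("side");im=cv2.imread("pics/side15.png").astype(int)
print(proj(S,[[.5538,.1735,.12],[.5538+.0235*np.cos(.264),.1735+.0235*np.sin(.264),.12],[.5538-.0235*np.cos(.264),.1735-.0235*np.sin(.264),.12]]))
sub=im[150:180,255:285];b,g,r=sub[...,0],sub[...,1],sub[...,2]
for a,ce,p in blobs(sub,(r>150)&(b>90)&(r-b<90),3)[:3]: print(a,ce+[255,150])
E
```

```text
bar 763 [276.75491481 258.18086501] [0.54065793 0.16982628] ((551.641357421875, 172.4456329345703), (49.74714279174805, 39.88151168823242), 14.491762161254883) yaw 0.24333122332312723
[[270.29129078 160.48060134]
 [276.55995348 157.79703846]
 [263.93066838 163.20353142]]
403 [271.3573201  166.18114144]
```

```bash
python3 - <<'E'
from h import *
bar("pics/w15.png","w15.npz",(268,205,19,64),.1197)
im=cv2.imread("pics/side15.png");cv2.imwrite("pics/c16.png",cv2.resize(im[145:185,250:290],None,fx=14,fy=14,interpolation=cv2.INTER_CUBIC))
E
```

```text
bar 222 [276.18918919 242.89189189] [0.55480531 0.1739944 ] ((553.3682861328125, 173.80322265625), (45.72501754760742, 3.5318527221679688), 14.561332702636719) yaw 0.26632374160227434
```

View pics/c16.png

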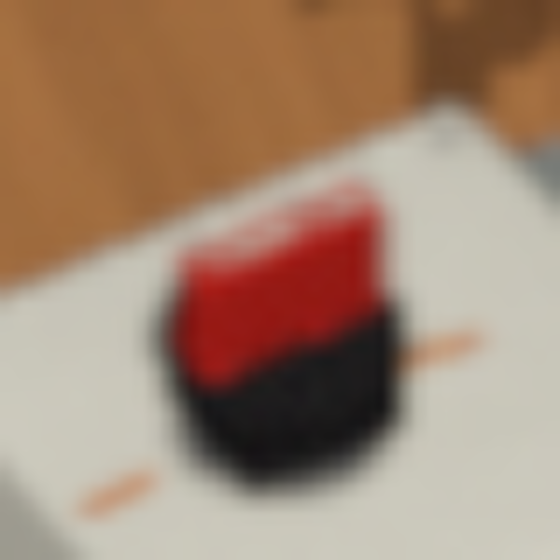

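Bar yaw is 0.254 to 0.266 against the marks' 0.264, its centre is (0.5534, 0.1738), and its line is at side pixel (269.6,161) against (270.3,160.5) predicted when home. Handing in.

```bash
python3 - <<'E'
from cell import job_done
print(job_done())
E
```

```text
the job is handed in; nothing more can be done
None
```

I picked up the red-barred knob, seated it fully on the brass brake shaft, turned it clockwise about 1.03 rad to the orange marks, released it and backed the arm away. The job is handed in, but no verdict was reported.

- **Fit:** I lined the slot up with the tongue by camera, so it went on without a turning search. It caught slightly off-centre along the bar, with about 2.5 N of side force. I shifted it about 1 mm and it slid down freely. It rests on the sprung washer; I pressed it there with about 5.5 N.
- **Turn:** Side forces stayed at about 4 N or less, with about 0.14 N m of turning moment, which matches the shaft's friction. I stopped at the marks and did not press against the solid stop.
- **Final checks:** The bar measured 0.254–0.266 rad against 0.264 for the marks. Its centre was within about 1 mm of the shaft, and it was at home height in the side view. The gripper was clear of everything with near-zero force. It took about 22.6 s, and I saw no bystander moved, though I did not re-measure them.
- **Disagreement:** Camera and robot position readings differed by up to 3 mm, so I used camera-relative measurements and the force readings for the fit.

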